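# Caliper check, then peel the top tray off its stack and show it

## Task

Check the new batch of laser-cut trays: slide the caliper's jaw shut until it presses on the test coupon and leave it closed on it, then take the orange tab of the top tray and peel the tray off the clinging stack by raising the tabbed corner a few centimetres while the opposite corner still rests, so that the rest of the stack stays where it is. Show the tray centred over the white light pad, roughly level and at least a hand's width (10 cm) above the table, and finish while still holding it there; leave the other things on the table alone.

Things in the scene. Friction and masses are not known exactly. Their poses are not given: they have to be found in the camera images.
- tray: Top tray of the clinging stack: navy, 150 (x) x 110 (y) mm, 0.15 kg. Origin: centre of its underside, z up. From below: foot 126 x 86 x 3.5 mm, floor plate 5 mm, edge lip 4 mm high. The foot sits with 3 mm play in the lip of the tray below. Upright orange tab at the (-x, -y) corner. Four rubber cheeks near its corners cling to its long edges; each lets go when its corner is about 5 mm up.
- tab_grip (a point): Grip point in the orange tab, at x -58, y -41, z 34.5 mm in the tray's frame. The tab is an upright block 36 mm tall (top 10 mm above this point; the tray's lip is 22 mm below it), 26 mm long along the tray's diagonal (0.633 rad from tray x), 10 mm thick across it: pinch it across the 10 mm.
- tab_corner (a point): The tray's tabbed corner (x -75, y -55, z 3.5 mm in the tray's frame: underside of the plate).
- far_corner (a point): The tray's corner diagonally across from the tab (x 75, y 55, z 3.5 mm in the tray's frame: underside of the plate), the one that stays down longest in the peel.
- stack: The rest of the stack: four such trays tied into one loose bundle of 0.85 kg standing on the table, 39.5 mm high, with four small sprung rubber cheeks near its top corners that cling to the top tray by friction (together several newtons). Origin: centre of its underside; axes as the tray's; the top tray starts 36 mm above it. It must stay standing where it is.
- caliper: Bench caliper in a fixed wooden cradle 100 (x) x 230 (y) mm, 14 mm high; steel beam along its y axis, jaws pointing to its -x. Origin: cradle middle, on the table; the fixed jaw's measuring face is at y = -60 mm, the sliding jaw is on its +y side. All at most 37 mm high, except the red thumb post.
- jaw (a joint): Travel of the sliding jaw towards the fixed jaw, m, along the caliper's -y: 0 is fully open (60 mm between jaws), the gap is 60 mm minus this, so it bears on the 16 mm coupon at 0.044. Slides with about 1.5 N friction and stays where it is left.
- jaw_grip (a point): Grip point in the red thumb post of the sliding jaw, 62 mm above the table: the post is 20 (caliper x) x 12 mm (caliper y), its top 15 mm above this point; pinch it across the 12 mm, along the caliper's y, or push it.
- coupon: Navy test coupon standing loose on the cradle between the jaws, 30 (x) x 16 (y) x 30 mm tall, 0.03 kg; origin: centre of its underside, 14 mm above the table; its 16 mm lies along the caliper's y.
- pad: Fixed white light pad in an aluminium frame, 200 x 160 x 8 mm. Origin: centre of its underside on the table.
- glue: Bystander, to be left alone: small glue jar, 48 mm across, 70 mm tall; origin at the centre of its underside.
- tape: Bystander, to be left alone: blue roll of tape, 90 mm across, 25 mm tall; origin at the centre of its underside.
- marker: Bystander, to be left alone: green marker pen lying, 126 mm long, 16 mm thick; origin at the centre of its underside.
- mug: Bystander, to be left alone: white mug, 80 mm across, 90 mm tall; origin at the centre of its underside.
- brush: Bystander, to be left alone: brush lying down, wooden handle, about 180 mm long.
- gear: Bystander, to be left alone: flat plywood ring, 80 mm across, 6 mm thick; origin at the centre of its underside.
There are look-alikes about, which are no part of the job. Several things look just like the caliper: the one meant starts farthest to the robot's left. Leave any red look-alike of the tray alone.

How it is judged:
By the outcome, as a careful person would: the job done as asked, in the order asked, and still so for the second after the job is handed in, while the arm keeps its last pose, push and grip.
It also fails if it takes over 54 s, if anything falls off the work surface, if the arm or the gripper's body presses on something with over 40 N, if the wrist force passes 120 N, or if a joint passes its speed limit or range.

## Robot

A 6-joint arm with a two-finger parallel gripper is mounted at the origin on the work surface. World frame = base frame: x ahead of the robot, y to its left, z up, the work surface at z = 0. Lengths are in m, angles in rad, forces in N, time in s.
With the tool pointing down it reaches from about 0.25 to 0.725 m from the base axis. Payload 9.7 kg.
Tool frame: the origin (TCP) lies on the centre line of the jaws, within the pads' length; the fingertips stand 19 mm ahead of it and the grasp point (between the pads) is the TCP; z points along the fingers, y is the line along which they close (so a half turn about z gives the same grasp; the last joint's range is limited). The gripper opens to 85 mm and grips with 20 to 120 N. Pads are 22 mm wide; open, the fingers measure 114 mm over their backs; the gripper's body (76 mm by 85 mm) begins 54 mm behind the grasp point. The pads swing forward as they close: fully open they stand 13 mm farther back than shut.
Start: joints at [-1.129, 0.087, 0.176, 1.66, 0, 1.571], TCP at [0.235, -0.497, 0.25] pointing down, gripper open.
Joint ranges: [-3.13, 3.13], [-0.85, 1.81], [-1.15, 1.24], [-2.2, 2.28], [-1.44, 1.52], [-3.14, 3.14]. Speed limits (rad/s): [2.22, 2.22, 2.57, 3.14, 3.14, 3.14].

## Interface

Orientations are given as a rotation vector (axis times angle).
In Python, from rig import env, viewer, close_job gives the robot as it stands.
- The arm moves only by the tool jog_arm, never from a script. Its argument "rows" is a list of rows, each an object with "translation": the shift along the tool's x, y, z in cm, a list of three; "rot": the turn, a rotation vector about the tool's x, y, z in degrees, a list of three; "claw": the opening, from 0 (shut) to 1 (fully open). In form: [{"translation": [x, y, z], "rot": [ax, ay, az], "claw": claw}, ...]. A call has 1 to 8 rows; each row is the pose to reach, as a shift and turn from the pose commanded when the call began, along the tool's axes at that moment; what a row does not reach only later rows make up. A row lasts 1/8 s, in which the tool goes at most 62.5 mm and 10.7 degrees, less where a joint would pass 70% of its speed; a pose out of reach is approached as far as the arm can. A call with a gripper value outside its range is refused whole. The fingers move at their own pace and stop on an object; "squeeze" is the grip in N (left out, the last holds). Time passes only in rows, so rows that repeat a pose let the fingers close. It gives the time, the measured TCP pose, the force, the opening and the grip force at its end, in the units of the state.
- env.state(): the state, without advancing time (a new reading comes with each control period).
- viewer.capture(name): name is "side" or "top"; returns a dict with "image" (420x560x3 uint8, red, green, blue), "range_z" (420x560 float32, m along the optical axis (not along the pixel's ray), 0 where there is no reading), "vfov" (degrees; the focal length in pixels is half the picture's height over the tangent of half this angle, whatever the lens; pixels are square), "cx", "cy" (the principal point, pixels), "k1" (the pictures are not rectified: a ray, as slopes to the right and down, at radius r is drawn at 1 + k1 r^2 times it, then the intrinsics apply), "eye" and "rotation" of the camera in the world. Camera axes: x right, y down, z forward; pixel columns grow to the right and rows downward; lengths in m; the calibration is good to about 2 mm. A picture is of the moment at which its call begins.
- close_job(): hands the job in; it is judged then, once.
Trained networks look in a picture, given as the dict that the camera call returned (one of the last four; its "shot" number tells which), for a name from the list of things; names that differ only in an ending like _2 or _b are one class to them, and where a whole thing is asked for, a point or a joint stands for the part that bears it (a point fixed in the world has none). Each returns a list of dicts, best first, with "conf" (0 to 1); they miss things now and then, are a little off and sometimes report something else, mostly with a low value. They report only what shows in the picture. A call takes as long as a camera call. They do not tell look-alikes from the thing itself.
- viewer.recognise(picture, name): "bbox" ([left, top, width, height] in pixels, round what is visible of it).
- viewer.trace(picture, name): "pixels" (420x560 bool, what is visible of it) and "bbox" ([left, top, width, height] in pixels, round what is visible of it).
The state is a dict: "time": time; "q": joint angles; "qd": joint speeds; "tau": joint torques, N m; "eef_pos": TCP position; "tcp_rot": TCP orientation; "wrist_force": force on the tool from outside, world axes, zero at the start; "moment": the same for the moment, N m; "grip_width": finger opening in m; "gripper_force": force on a finger pad.
Only numpy, scipy, OpenCV 4.12 (cv2) and the standard library are available. Lean on these libraries where they do the work, as an engineer would, in place of code of your own. Each camera call takes 0.05 s, during which the arm holds its last target. There are 200 camera calls.

## Working session

There is one attempt and no reset: what is moved stays moved. The work goes in short steps, Python scripts to look and compute and a tool call to move; the robot and the scene stay as the last step left them, time stands still between calls to the robot, and variables do not carry over. Pictures are saved under pics/ and viewed, at most 10 in all, crops included, and the job is handed in when it is done.

Besides the shell and the picture viewer there is one more tool, called after "Emit:" as name([rows], argument=value, ...), one row to a line, values as JSON. jog_arm: Moves the arm, as the interface text tells. Its arguments: {"type":"object","properties":{"rows":{"type":"array","items":{"type":"object","properties":{"translation":{"type":"array","items":{"type":"number"}},"rot":{"type":"array","items":{"type":"number"}},"claw":{"type":"number"}}}},"squeeze":{"type":"number"}},"required":["rows"]}

```bash
mkdir -p pics; cat > h.py <<'E'
import numpy as np, cv2
from rig import env, viewer, close_job
def K(p):
    f=p["image"].shape[0]/2/np.tan(np.radians(p["vfov"])/2); return f
def pts(p,uv,z=None):
    """world points of pixels uv (N,2): by depth, or by plane at height z"""
    uv=np.atleast_2d(np.asarray(uv,float)); f=K(p)
    d=(uv-[p["cx"],p["cy"]])/f; s=d.copy()
    for _ in range(20): s=d/(1+p["k1"]*(s**2).sum(1,keepdims=True))
    r=np.c_[s,np.ones(len(s))]; R=np.array(p["rotation"]); e=np.array(p["eye"])
    if R.shape!=(3,3): R=cv2.Rodrigues(R)[0]
    w=r@R.T
    if z is None:
        i=uv.round().astype(int); t=p["range_z"][i[:,1],i[:,0]]
    else: t=(z-e[2])/w[:,2]
    return e+w*np.asarray(t)[:,None] if np.ndim(t) else e+w*t
def cloud(p,mask):
    v,u=np.nonzero(mask&(p["range_z"]>0)); return pts(p,np.c_[u,v]),np.c_[u,v]
def save(p,n): cv2.imwrite("pics/"+n,p["image"][:,:,::-1])
E
python3 - <<'E'
from h import *
print(env.state())
for c in ["top","side"]:
    p=viewer.capture(c); save(p,c+"1.png"); print(c,p["eye"],p["rotation"],p["vfov"],p["k1"],p["shot"])
    for n in ["tray","tab_grip","stack","caliper","jaw_grip","coupon","pad","glue","tape","marker","mug","brush","gear"]:
        for r in viewer.trace(p,n)[:5]:
            P,_=cloud(p,r["pixels"])
            if len(P): print(n,round(r["conf"],2),np.round(r["bbox"]),np.median(P,0).round(3),P.min(0).round(3),P.max(0).round(3))
E
```

```text
{'time': 0.0, 'q': array([-1.12896276e+00,  8.74532643e-02,  1.75101723e-01,  1.65982665e+00,
        2.32714355e-05,  1.57079310e+00]), 'qd': array([-0.0005577 ,  0.00103961,  0.00094702,  0.00171348,  0.00174358,
       -0.00041208]), 'tau': array([-2.15194709e-04, -5.20387387e+01,  4.64808619e+01,  1.61041523e-02,
        1.35748999e-05,  7.08874426e-08]), 'eef_pos': array([ 0.23508757, -0.49697588,  0.24957018]), 'tcp_rot': array([-3.06392081e+00, -6.88107387e-01,  4.39779067e-04]), 'wrist_force': array([ 0.08547251,  0.34901033, -0.23900972]), 'moment': array([ 0.01370467, -0.04387729,  0.02841037]), 'gripper_force': 0.0, 'grip_width': 0.08542129026446849}
top [0.37043749 0.09918921 1.35910656] [-2.16316668  2.19956934 -0.11385085] 53.39676592120197 -0.05226472042797301 1
tray 0.98 [267. 162.  42.  54.] [0.567 0.044 0.045] [ 0.483 -0.027  0.002] [0.664 0.115 0.089]
tray 0.86 [111. 182.  47.  55.] [0.502 0.548 0.009] [ 0.421  0.464 -0.001] [0.591 0.631 0.049]
tab_grip 0.81 [108. 188.  52.  51.] [0.502 0.548 0.009] [ 0.414  0.464 -0.002] [0.591 0.631 0.049]
tab_grip 0.75 [267. 162
[... 3366 characters left out ...]
525 -0.087  0.085]
glue 0.28 [194. 161.  32.  23.] [ 0.731 -0.1    0.023] [ 0.688 -0.157 -0.001] [ 0.775 -0.066  0.03 ]
tape 0.67 [194. 159.  32.  25.] [ 0.733 -0.107  0.023] [ 0.688 -0.181 -0.002] [ 0.785 -0.065  0.03 ]
tape 0.32 [227. 180.  63.  42.] [0.565 0.045 0.046] [ 0.48  -0.08  -0.003] [0.661 0.12  0.084]
marker 0.61 [334. 250.  35.  22.] [0.312 0.225 0.014] [0.264 0.194 0.002] [0.356 0.249 0.021]
mug 0.76 [161. 212.  40.  43.] [0.77  0.183 0.056] [ 0.727  0.118 -0.002] [0.84  0.232 0.093]
brush 0.62 [215. 107.  35.  36.] [ 0.69  -0.329  0.017] [ 0.632 -0.44   0.003] [ 0.741 -0.263  0.024]
gear 0.66 [183. 286.  28.  29.] [0.708 0.34  0.006] [ 0.672  0.3   -0.003] [0.747 0.378 0.01 ]
```

```bash
python3 -c "
import cv2
a=cv2.imread('pics/top1.png')[100:340,90:480];cv2.imwrite('pics/t1c.png',cv2.resize(a,None,fx=2,fy=2,interpolation=3))
a=cv2.imread('pics/side1.png')[80:420,130:450];cv2.imwrite('pics/s1c.png',cv2.resize(a,(564,599),interpolation=3))"
```

```text
(no output)
```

View pics/t1c.png

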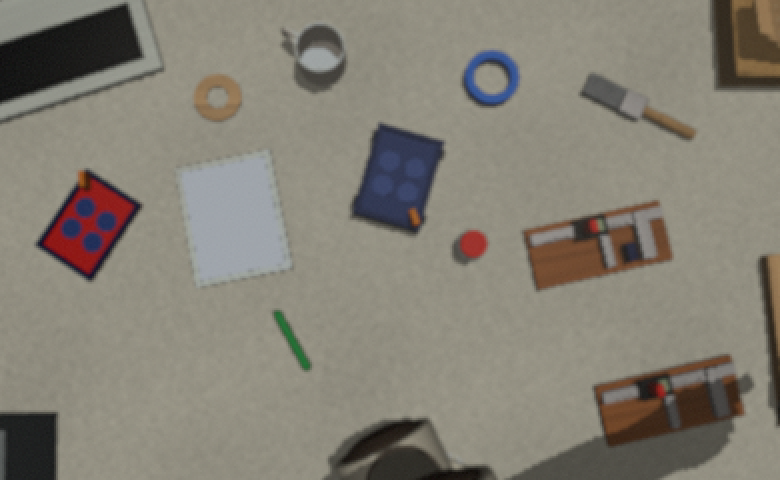

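View pics/s1c.png

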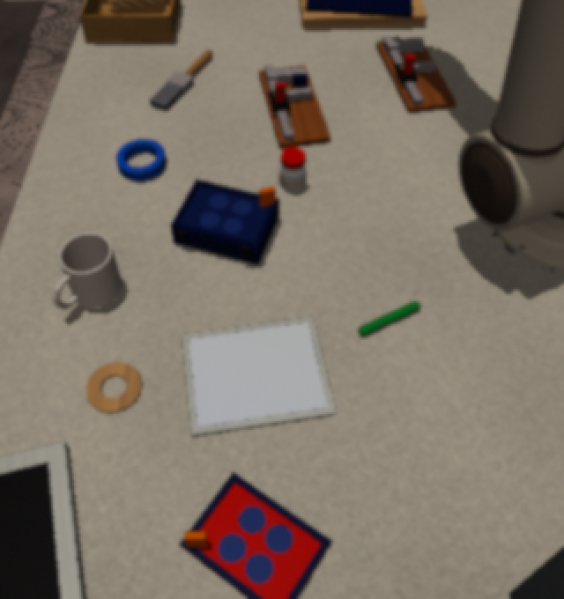

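The top crop shows the target caliper with its coupon at about (600,245); the look-alike at (670,400) has no coupon. The navy stack is at (398,180) with its tab at (414,217), and the pad is at (235,218). The red look-alike tray is at (88,225). The side crop agrees with this layout.

```bash
cat > m.py <<'E'
from h import *
def rect(P): 
    (c,s,a)=cv2.minAreaRect((P[:,:2]*1000).astype(np.float32)); return np.round(c,1),np.round(s,1),round(a,1)
def near(P,x,y,r): return np.hypot(P[:,0]-x,P[:,1]-y)<r
def col(p,uv):
    h=cv2.cvtColor(p["image"],cv2.COLOR_RGB2HSV)[uv[:,1],uv[:,0]].astype(int); return h
def measure(c,post=None,tab=None,regions=True):
    p=viewer.capture(c); A,uv=cloud(p,np.ones((420,560),bool)); H=col(p,uv)
    def show(n,m):
        if m.sum()>3: print(c,n,m.sum(),"med",np.median(A[m],0).round(4),"rect",*rect(A[m]),"zmax",A[m][:,2].max().round(4))
    red=((H[:,0]<6)|(H[:,0]>174))&(H[:,1]>150)&(H[:,2]>60)
    org=(H[:,0]>=6)&(H[:,0]<18)&(H[:,1]>170)&(H[:,2]>100)
    if post: 
        m=near(A,*post,.06)&red; show("post",m); show("posttop",m&(A[:,2]>.068))
    if tab:
        m=near(A,*tab,.06)&org; show("tab",m); show("tabtop",m&(A[:,2]>.070))
    if regions:
        m=near(A,.567,.044,.12)&(A[:,2]>.036)&(A[:,2]<.058); show("traytop",m)
        m=near(A,.509,.314,.15)&(A[:,2]>.004)&(A[:,2]<.02); show("pad",m)
        m=near(A,.456,-.28,.16)&(A[:,2]>.009)&(A[:,2]<.035); show("cradle",m)
    return p
E
python3 - <<'E'
from m import *
for c in ["top","side"]: 
    for i in range(2): measure(c,(.48,-.26),(.51,.02))
E
```

```text
top post 23 med [ 0.48   -0.2548  0.0775] rect [ 480.9 -254.5] [16.7 10.3] 7.4 zmax 0.082
top posttop 23 med [ 0.48   -0.2548  0.0775] rect [ 480.9 -254.5] [16.7 10.3] 7.4 zmax 0.082
top tab 14 med [0.4979 0.0229 0.0793] rect [499.   23.6] [19.4  5.6] 22.5 zmax 0.0826
top tabtop 14 med [0.4979 0.0229 0.0793] rect [499.   23.6] [19.4  5.6] 22.5 zmax 0.0826
top traytop 1628 med [0.5676 0.045  0.0449] rect [567.2  43.8] [118.7 151. ] 73.0 zmax 0.0572
top pad 2877 med [0.5071 0.3117 0.0078] rect [512.  309.3] [286.1 284.3] 28.9 zmax 0.0177
top cradle 1762 med [ 0.4531 -0.2719  0.015 ] rect [ 460.1 -280.1] [108.8 230. ] 11.7 zmax 0.035
top post 21 med [ 0.4827 -0.2547  0.0754] rect [ 480.6 -253.6] [17.7  9.8] 18.2 zmax 0.081
top posttop 21 med [ 0.4827 -0.2547  0.0754] rect [ 480.6 -253.6] [17.7  9.8] 18.2 zmax 0.081
top tab 14 med [0.4977 0.0228 0.0803] rect [499.   23.9] [19.2  5.3] 18.3 zmax 0.0854
top tabtop 14 med [0.4977 0.0228 0.0803] rect [499.   23.9] [19.2  5.3] 18.3 zmax 0.0854
top traytop 1626 med [0.5677 0.045  0.0449] rect [567.2  43.8] [118.8 150.9] 73.0 zmax 0.0556
top pad
[... 774 characters left out ...]
] rect [ 454.6 -277.8] [101.2 232. ] 11.6 zmax 0.035
side post 50 med [ 0.4797 -0.2523  0.0671] rect [ 481.1 -254.5] [17.9 12.6] 13.7 zmax 0.0811
side posttop 22 med [ 0.4797 -0.2536  0.0775] rect [ 481.4 -255.6] [17.8 10.3] 13.6 zmax 0.0811
side tab 18 med [0.4997 0.0265 0.0794] rect [499.9  23.6] [18.2  8.9] 13.5 zmax 0.0838
side tabtop 18 med [0.4997 0.0265 0.0794] rect [499.9  23.6] [18.2  8.9] 13.5 zmax 0.0838
side traytop 1650 med [0.5665 0.0506 0.0462] rect [566.3  44.5] [121.7 151.3] 73.1 zmax 0.058
side pad 4629 med [0.509  0.3215 0.0086] rect [509.5 313.9] [293.8 260.5] 89.2 zmax 0.0142
side cradle 978 med [ 0.4486 -0.2391  0.0163] rect [ 454.9 -280.1] [101.7 233. ] 11.5 zmax 0.035
```

```bash
cat > mv.py <<'E'
from h import *
def down(a):  # tool x azimuth a (deg), z down
    c,s=np.cos(np.radians(a)),np.sin(np.radians(a)); return np.array([[c,s,0],[s,-c,0],[0,0,-1]])
def rel(pos,R=None,frm=None):
    s=env.state(); R0=cv2.Rodrigues(s["tcp_rot"])[0]; p0=s["eef_pos"]
    t=R0.T@(np.array(pos)-p0)*100; r=np.zeros(3) if R is None else np.degrees(cv2.Rodrigues(R0.T@R)[0].ravel())
    print("t",t.round(2),"rot",r.round(2))
def wdir(v): 
    R0=cv2.Rodrigues(env.state()["tcp_rot"])[0]; print("dir",(R0.T@np.array(v)).round(3))
E
python3 - <<'E'
from mv import *
rel((.481,-.2548,.15),down(11.6)); rel((.481,-.2548,.062),down(11.6))
E
```

```text
t [ 32.59 -11.4   10.03] rot [ 0.   -0.   13.71]
t [ 32.59 -11.4   18.83] rot [ 0.   -0.   13.71]
```

Emit:
jog_arm([
  {"translation": [32.6, -11.4, 3], "rot": [0, 0, 13.7], "claw": 0.5},
  {"translation": [32.6, -11.4, 3], "rot": [0, 0, 13.7], "claw": 0.5},
  {"translation": [32.6, -11.4, 3], "rot": [0, 0, 13.7], "claw": 0.5},
  {"translation": [32.6, -11.4, 3], "rot": [0, 0, 13.7], "claw": 0.5},
  {"translation": [32.6, -11.4, 3], "rot": [0, 0, 13.7], "claw": 0.5},
  {"translation": [32.6, -11.4, 3], "rot": [0, 0, 13.7], "claw": 0.5},
  {"translation": [32.6, -11.4, 6], "rot": [0, 0, 13.7], "claw": 0.5},
  {"translation": [32.6, -11.4, 10], "rot": [0, 0, 13.7], "claw": 0.5},
])

```text
time: 2.6
eef_pos: [0.4821, -0.2544, 0.1502]
tcp_rot: [3.124, 0.32, 0.003]
wrist_force: [-0.4, -0.4, -0.8]
grip_width: 0.0427
gripper_force: 0.0
```

Emit:
jog_arm([
  {"translation": [0, 0, 3], "claw": 0.5},
  {"translation": [0, 0, 6], "claw": 0.5},
  {"translation": [0, 0, 8], "claw": 0.5},
  {"translation": [0, 0, 8.8], "claw": 0.5},
  {"translation": [0, 0, 8.8], "claw": 0.5},
  {"translation": [0, 0, 8.8], "claw": 0.5},
])

```text
schema error: expected keys translation, rot, claw
```

```bash
python3 - <<'E'
from m import *
from mv import *
p=measure("top",(.48,-.25),None,False); measure("side",(.48,-.25),None,False)
rel((.481,-.2548,.062),down(11.6)); d=np.array([.201,-.98,0]); wdir(d)
E
```

```text
side post 44 med [ 0.4797 -0.2524  0.0642] rect [ 478.2 -269.7] [43.9 13.8] 84.9 zmax 0.0806
side posttop 17 med [ 0.4798 -0.2534  0.0756] rect [ 479.8 -254.7] [14.3  8.3] 6.7 zmax 0.0806
t [0.17 0.18 8.42] rot [-0.24  0.29  0.04]
dir [-0.001  1.    -0.004]
```

Emit:
jog_arm([
  {"translation": [0, 0, 3], "rot": [0, 0, 0], "claw": 0.5},
  {"translation": [0, 0, 6], "rot": [0, 0, 0], "claw": 0.5},
  {"translation": [0, 0, 8], "rot": [0, 0, 0], "claw": 0.5},
  {"translation": [0, 0, 8.5], "rot": [0, 0, 0], "claw": 0.5},
  {"translation": [0, 0, 8.5], "rot": [0, 0, 0], "claw": 0.5},
  {"translation": [0, 0, 8.5], "rot": [0, 0, 0], "claw": 0.5},
])

```text
time: 3.45
eef_pos: [0.4817, -0.2551, 0.0667]
tcp_rot: [3.125, 0.318, 0.002]
wrist_force: [-0.1, -0.5, -0.4]
grip_width: 0.0426
gripper_force: 0.0
```

Emit:
jog_arm([
  {"translation": [0, 0.6, 0.4], "rot": [0, 0, 0], "claw": 0.5},
  {"translation": [0, 1.2, 0.4], "rot": [0, 0, 0], "claw": 0.5},
  {"translation": [0, 1.8, 0.4], "rot": [0, 0, 0], "claw": 0.5},
  {"translation": [0, 2.4, 0.4], "rot": [0, 0, 0], "claw": 0.5},
  {"translation": [0, 3.0, 0.4], "rot": [0, 0, 0], "claw": 0.5},
  {"translation": [0, 3.6, 0.4], "rot": [0, 0, 0], "claw": 0.5},
  {"translation": [0, 4.2, 0.4], "rot": [0, 0, 0], "claw": 0.5},
  {"translation": [0, 4.2, 0.4], "rot": [0, 0, 0], "claw": 0.5},
])

```text
time: 4.45
eef_pos: [0.4896, -0.2964, 0.0612]
tcp_rot: [3.125, 0.317, -0.0]
wrist_force: [-0.3, 0.3, 0.4]
grip_width: 0.0426
gripper_force: 0.0
```

Emit:
jog_arm([
  {"translation": [0, 0.5, 0], "rot": [0, 0, 0], "claw": 0.5},
  {"translation": [0, 0.9, 0], "rot": [0, 0, 0], "claw": 0.5},
  {"translation": [0, 1.2, 0], "rot": [0, 0, 0], "claw": 0.5},
  {"translation": [0, 1.2, 0], "rot": [0, 0, 0], "claw": 0.5},
])

```text
time: 4.95
eef_pos: [0.4909, -0.3016, 0.0609]
tcp_rot: [-3.112, -0.322, 0.002]
wrist_force: [-7.0, 35.7, 13.0]
grip_width: 0.0426
gripper_force: 18.2
```

```bash
python3 - <<'E'
from m import *
p=measure("top",(.488,-.29),None,False); q=measure("side",(.488,-.29),None,False)
a=p["image"][195:260,345:430]; b=q["image"][105:170,265:330]
cv2.imwrite("pics/c2.png",np.hstack([cv2.resize(a,(510,390)),cv2.resize(b,(280,390))])[:,:,::-1])
E
```

```text
(no output)
```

View pics/c2.png

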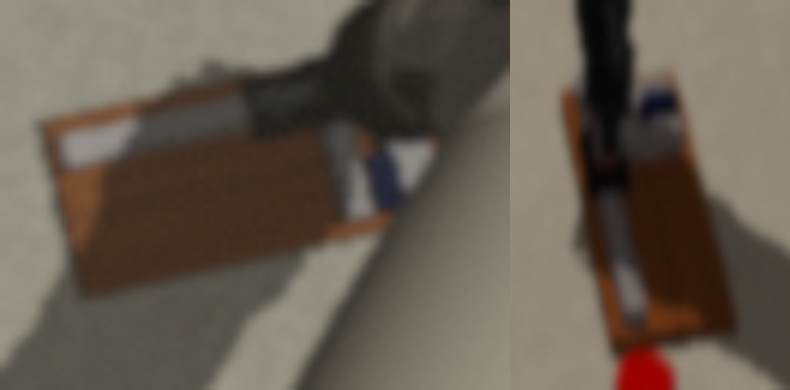

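Emit:
jog_arm([
  {"translation": [0, -1.5, 0], "rot": [0, 0, 0], "claw": 0.5},
  {"translation": [0, -2, 0], "rot": [0, 0, 0], "claw": 0.5},
  {"translation": [0, -2, 0], "rot": [0, 0, 0], "claw": 0.5},
  {"translation": [0, -2, -4], "rot": [0, 0, 0], "claw": 0.5},
  {"translation": [0, -2, -10], "rot": [0, 0, 0], "claw": 0.5},
  {"translation": [0, 4, -16], "rot": [0, 0, 0], "claw": 0.5},
  {"translation": [-6, 10, -20], "rot": [0, 0, 0], "claw": 0.5},
  {"translation": [-12, 10, -20], "rot": [0, 0, 0], "claw": 0.5},
])

```text
time: 6.05
eef_pos: [0.4217, -0.4149, 0.2537]
tcp_rot: [3.124, 0.319, 0.001]
wrist_force: [0.0, -0.1, -0.2]
grip_width: 0.0421
gripper_force: 0.0
```

```bash
python3 - <<'E'
from m import *
p=measure("top",(.488,-.29),None,False); q=measure("side",(.488,-.29),None,False)
a=p["image"][195:260,345:430]; b=q["image"][105:170,265:330]
cv2.imwrite("pics/c3.png",np.hstack([cv2.resize(a,(510,390)),cv2.resize(b,(280,390))])[:,:,::-1])
for x in (p,q):
  for r in viewer.trace(x,"coupon")[:2]:
    P,_=cloud(x,r["pixels"]); print(r["conf"],np.median(P,0).round(4),rect(P[P[:,2]>.038]) if (P[:,2]>.038).sum()>3 else "")
E
```

```text
top post 22 med [ 0.4855 -0.2826  0.0774] rect [ 487.  -284.5] [16.1 10.9] 1.5 zmax 0.0821
top posttop 22 med [ 0.4855 -0.2826  0.0774] rect [ 487.  -284.5] [16.1 10.9] 1.5 zmax 0.0821
side post 44 med [ 0.4868 -0.2832  0.063 ] rect [ 490.2 -312.3] [17.  70.2] 3.8 zmax 0.0781
side posttop 18 med [ 0.4869 -0.2827  0.0735] rect [ 487.7 -283.9] [15.6  9.2] 20.0 zmax 0.0781
0.49 [ 0.4431 -0.334   0.0433] (array([ 443.2, -335.1]), array([26.6, 16.1]), 4.7)
0.49 [ 0.4763 -0.288   0.0366] (array([ 486.1, -285.9]), array([43. , 38.5]), 87.7)
0.44 [ 0.4415 -0.33    0.0415] (array([ 442.6, -332.1]), array([26.8, 15.7]), 21.2)
```

View pics/c3.png

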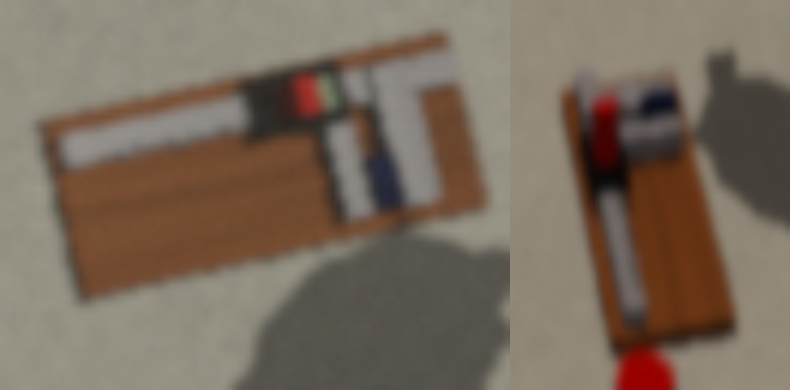

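The jaw has closed: the navy coupon at about (385,180) is held between the sliding jaw (345,165) and the fixed jaw (415,145). Next is the tab.

```bash
python3 - <<'E'
from m import *
from mv import *
for c in ("top","side"): 
    p=viewer.capture(c); A,uv=cloud(p,np.ones((420,560),bool))
    m=near(A,.567,.044,.125)&(A[:,2]>.036)&(A[:,2]<.056); print(rect(A[m]))
    m=near(A,.509,.314,.15)&(p["image"][uv[:,1],uv[:,0]].min(1)>135)&(A[:,2]<.02); print("pad",m.sum(),rect(A[m]),np.median(A[m],0))
rel((.4996,.0225,.2),down(19.3))
E
```

```text
(array([567.3,  43.9]), array([118.9, 151.6]), 73.0)
pad 3122 (array([492.6, 308. ]), array([240.3, 293.7]), 13.1) [0.50864667 0.31120321 0.00748985]
(array([566.5,  44.7]), array([123.4, 151.8]), 72.5)
pad 4076 (array([509.3, 314.6]), array([194.2, 155.4]), 11.5) [0.50957268 0.32120711 0.00876074]
t [ 16.36 -41.03   5.24] rot [-0.02  0.01 -7.69]
```

Emit:
jog_arm([
  {"translation": [16.4, -41, 5], "rot": [0, 0, -7.7], "claw": 0.55},
  {"translation": [16.4, -41, 5], "rot": [0, 0, -7.7], "claw": 0.55},
  {"translation": [16.4, -41, 5], "rot": [0, 0, -7.7], "claw": 0.55},
  {"translation": [16.4, -41, 5], "rot": [0, 0, -7.7], "claw": 0.55},
  {"translation": [16.4, -41, 5], "rot": [0, 0, -7.7], "claw": 0.55},
  {"translation": [16.4, -41, 5], "rot": [0, 0, -7.7], "claw": 0.55},
  {"translation": [16.4, -41, 5], "rot": [0, 0, -7.7], "claw": 0.55},
  {"translation": [16.4, -41, 5], "rot": [0, 0, -7.7], "claw": 0.55},
])

```text
time: 7.35
eef_pos: [0.4997, 0.0268, 0.2015]
tcp_rot: [-3.095, -0.537, 0.002]
wrist_force: [0.4, 0.4, 0.5]
grip_width: 0.0471
gripper_force: 0.0
```

Emit:
jog_arm([
  {"translation": [0, 0, 1], "rot": [0, 0, 0], "claw": 0.55},
  {"translation": [0, 0, 1], "rot": [0, 0, 0], "claw": 0.55},
  {"translation": [0, 0, 1], "rot": [0, 0, 0], "claw": 0.55},
])

```text
time: 7.72
eef_pos: [0.4997, 0.0212, 0.1928]
tcp_rot: [3.097, 0.524, -0.0]
wrist_force: [-0.3, 0.6, -0.1]
grip_width: 0.0472
gripper_force: 0.0
```

```bash
python3 - <<'E'
from mv import *
print(env.state()["eef_pos"]);rel((.4996,.0225,.072),down(19.3))
E
```

```text
[0.49969629 0.02117048 0.19278355]
t [ 0.04 -0.13 12.08] rot [ 0.01  0.   -0.09]
```

Emit:
jog_arm([
  {"translation": [0, -0.1, 4], "rot": [0, 0, 0], "claw": 0.55},
  {"translation": [0, -0.1, 8], "rot": [0, 0, 0], "claw": 0.55},
  {"translation": [0, -0.1, 10.5], "rot": [0, 0, 0], "claw": 0.55},
  {"translation": [0, -0.1, 11.5], "rot": [0, 0, 0], "claw": 0.55},
  {"translation": [0, -0.1, 11.9], "rot": [0, 0, 0], "claw": 0.55},
  {"translation": [0, -0.1, 11.9], "rot": [0, 0, 0], "claw": 0.55},
  {"translation": [0, -0.1, 11.9], "rot": [0, 0, 0], "claw": 0.55},
])

```text
time: 8.6
eef_pos: [0.5, 0.0232, 0.0748]
tcp_rot: [3.097, 0.527, 0.002]
wrist_force: [0.7, -0.4, 0.3]
grip_width: 0.0467
gripper_force: 0.0
```

```bash
python3 - <<'E'
from m import *
from mv import *
print(env.state()["eef_pos"],env.state()["wrist_force"]);rel((.4996,.0225,.072),down(19.3))
p=viewer.capture("top");q=viewer.capture("side")
a=p["image"][150:230,250:340]; b=q["image"][170:240,215:305]
cv2.imwrite("pics/g.png",np.hstack([cv2.resize(a,(400,360)),cv2.resize(b,(400,360))])[:,:,::-1])
E
```

```text
[0.50001374 0.02319031 0.07476459] [ 0.67462048 -0.41610953  0.310884  ]
t [-0.06  0.05  0.28] rot [ 0.02 -0.08  0.01]
```

View pics/g.png

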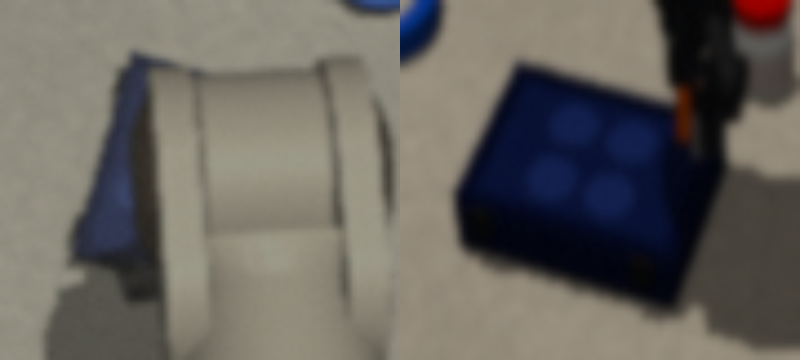

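The side crop shows the tab at (683,115) between the open fingers, so I'll close on it.

Emit:
jog_arm([
  {"translation": [0, 0, 0.2], "rot": [0, 0, 0], "claw": 0.55},
  {"translation": [0, 0, 0.2], "rot": [0, 0, 0], "claw": 0.3},
  {"translation": [0, 0, 0.2], "rot": [0, 0, 0], "claw": 0.1},
  {"translation": [0, 0, 0.2], "rot": [0, 0, 0], "claw": 0.0},
  {"translation": [0, 0, 0.2], "rot": [0, 0, 0], "claw": 0.0},
  {"translation": [0, 0, 0.2], "rot": [0, 0, 0], "claw": 0.0},
  {"translation": [0, 0, 0.2], "rot": [0, 0, 0], "claw": 0.0},
  {"translation": [0, 0, 0.2], "rot": [0, 0, 0], "claw": 0.0},
], squeeze=70)

```text
time: 9.7
eef_pos: [0.4995, 0.0232, 0.0719]
tcp_rot: [3.097, 0.527, 0.0]
wrist_force: [-1.9, -1.0, 4.6]
grip_width: 0.0089
gripper_force: 69.0
```

Emit:
jog_arm([
  {"translation": [0.04, 0, -0.2], "rot": [0, -0.7, 0], "claw": 0},
  {"translation": [0.08, 0, -0.4], "rot": [0, -1.4, 0], "claw": 0},
  {"translation": [0.13, 0, -0.6], "rot": [0, -2.1, 0], "claw": 0},
  {"translation": [0.17, 0, -0.8], "rot": [0, -2.8, 0], "claw": 0},
  {"translation": [0.22, 0, -1.0], "rot": [0, -3.5, 0], "claw": 0},
  {"translation": [0.27, 0, -1.19], "rot": [0, -4.2, 0], "claw": 0},
  {"translation": [0.32, 0, -1.39], "rot": [0, -4.9, 0], "claw": 0},
  {"translation": [0.38, 0, -1.59], "rot": [0, -5.6, 0], "claw": 0},
])

```text
time: 10.7
eef_pos: [0.503, 0.0244, 0.0878]
tcp_rot: [3.077, 0.523, -0.152]
wrist_force: [0.1, -2.8, -1.2]
grip_width: 0.0089
gripper_force: 68.6
```

```bash
python3 - <<'E'
from m import *
from mv import *
p=viewer.capture("top");q=viewer.capture("side"); print(env.state()["eef_pos"],env.state()["wrist_force"])
b=q["image"][150:250,195:315]
cv2.imwrite("pics/p1.png",cv2.resize(b,(600,500))[:,:,::-1])
E
```

```text
[0.50304351 0.02447164 0.08773787] [-2.14784041 -2.29879672  0.0514484 ]
```

View pics/p1.png

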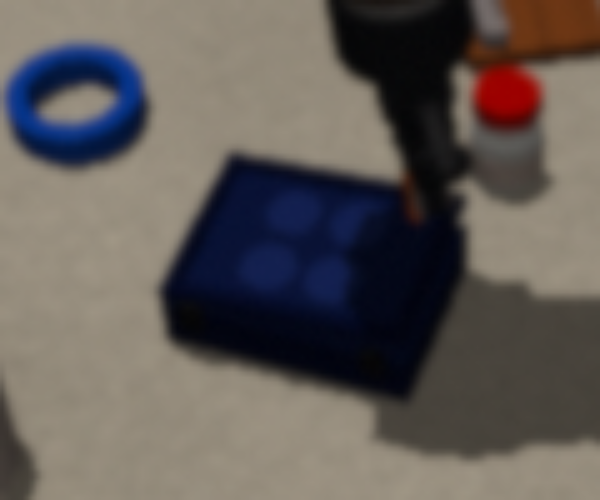

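Emit:
jog_arm([
  {"translation": [0.04, 0, -0.2], "rot": [0, -0.7, 0], "claw": 0},
  {"translation": [0.08, 0, -0.4], "rot": [0, -1.4, 0], "claw": 0},
  {"translation": [0.13, 0, -0.6], "rot": [0, -2.1, 0], "claw": 0},
  {"translation": [0.17, 0, -0.8], "rot": [0, -2.8, 0], "claw": 0},
  {"translation": [0.22, 0, -1.0], "rot": [0, -3.5, 0], "claw": 0},
  {"translation": [0.27, 0, -1.19], "rot": [0, -4.2, 0], "claw": 0},
  {"translation": [0.32, 0, -1.39], "rot": [0, -4.9, 0], "claw": 0},
  {"translation": [0.38, 0, -1.59], "rot": [0, -5.6, 0], "claw": 0},
])

```text
time: 11.8
eef_pos: [0.5081, 0.0263, 0.1032]
tcp_rot: [3.05, 0.519, -0.3]
wrist_force: [-1.7, -1.8, -2.2]
grip_width: 0.009
gripper_force: 68.6
```

```bash
python3 - <<'E'
from m import *
from mv import *
q=viewer.capture("side"); print(env.state()["eef_pos"],env.state()["wrist_force"])
b=q["image"][150:250,195:315]
cv2.imwrite("pics/p2.png",cv2.resize(b,(600,500))[:,:,::-1])
# tray plane from blue pixels
A,uv=cloud(q,np.ones((420,560),bool)); H=col(q,uv)
m=near(A,.57,.045,.1)&(H[:,0]>105)&(H[:,0]<130)&(H[:,1]>120)&(A[:,2]>.042)
P=A[m]; 
for _ in range(4):
    c,*_=np.linalg.lstsq(np.c_[P[:,:2]-[.567,.044],np.ones(len(P))],P[:,2],rcond=None); r=P[:,2]-np.c_[P[:,:2]-[.567,.044],np.ones(len(P))]@c; P=P[abs(r)<max(.004,1.5*r.std())]
print(len(P),c, "tilt",np.degrees(np.arctan(np.hypot(*c[:2]))),np.degrees(np.arctan2(c[1],c[0])))
wdir([0,0,1])
E
```

```text
[0.50828115 0.02632295 0.10331126] [-2.80015875 -2.41339025 -1.27539322]
1299 [-0.18384853 -0.0522413   0.06413114] tilt 10.820262877805133 -164.13728744994933
dir [-0.195  0.    -0.981]
```

View pics/p2.png

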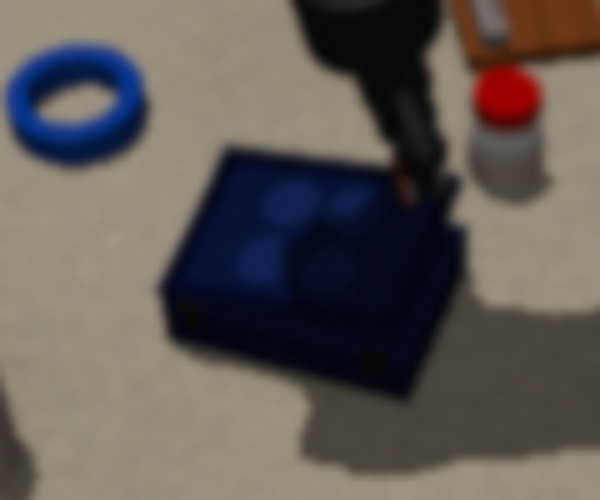

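The tray is tilted 10.8° with its far corner down at (165,290) and the stack in place. Now I'll lift it straight up.

Emit:
jog_arm([
  {"translation": [-0.06, 0, -0.3], "rot": [0, 0, 0], "claw": 0},
  {"translation": [-0.12, 0, -0.6], "rot": [0, 0, 0], "claw": 0},
  {"translation": [-0.2, 0, -1.0], "rot": [0, 0, 0], "claw": 0},
  {"translation": [-0.3, 0, -1.5], "rot": [0, 0, 0], "claw": 0},
  {"translation": [-0.5, 0, -2.5], "rot": [0, 0, 0], "claw": 0},
  {"translation": [-0.8, 0, -4.0], "rot": [0, 0, 0], "claw": 0},
  {"translation": [-1.2, 0, -6.0], "rot": [0, 0, 0], "claw": 0},
  {"translation": [-1.6, 0, -8.0], "rot": [0, 0, 0], "claw": 0},
])

```text
time: 12.85
eef_pos: [0.508, 0.0262, 0.1863]
tcp_rot: [3.051, 0.519, -0.298]
wrist_force: [0.2, 0.6, -2.4]
grip_width: 0.0089
gripper_force: 68.6
```

```bash
python3 - <<'E'
from m import *
from mv import *
q=viewer.capture("side"); print(env.state()["eef_pos"],env.state()["wrist_force"])
b=q["image"][100:250,155:335]
cv2.imwrite("pics/p3.png",cv2.resize(b,(600,500))[:,:,::-1])
rel((.442,.292,.215),down(19.3))
E
```

```text
[0.50861076 0.02625957 0.18903617] [-0.34822613  0.27752273  1.49845607]
t [  1.96 -27.28  -3.05] rot [6.000e-02 1.097e+01 1.000e-02]
```

View pics/p3.png

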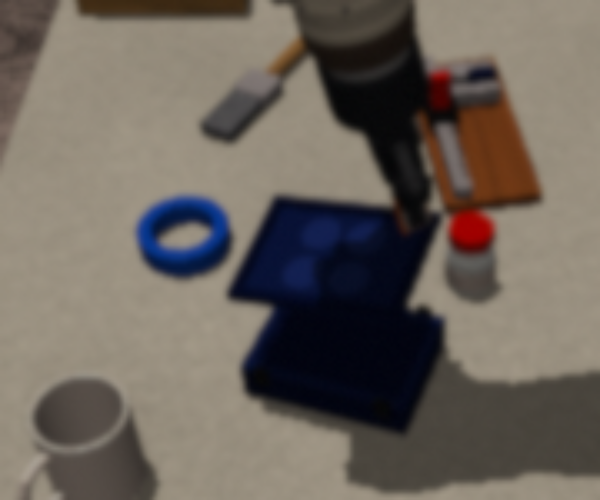

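The tray, at (335,250), is clear of the stack at (345,365), and the stack hasn't moved. Carrying the tray to the pad while levelling it.

Emit:
jog_arm([
  {"translation": [0.2, -2, -0.3], "rot": [0, 0.8, 0], "claw": 0},
  {"translation": [0.5, -5, -0.7], "rot": [0, 2.2, 0], "claw": 0},
  {"translation": [0.8, -9, -1.1], "rot": [0, 3.7, 0], "claw": 0},
  {"translation": [1.1, -13, -1.5], "rot": [0, 5.2, 0], "claw": 0},
  {"translation": [1.4, -17, -2], "rot": [0, 6.8, 0], "claw": 0},
  {"translation": [1.6, -21, -2.4], "rot": [0, 8.3, 0], "claw": 0},
  {"translation": [1.8, -24.5, -2.8], "rot": [0, 9.8, 0], "claw": 0},
  {"translation": [2, -27.2, -3.1], "rot": [0, 11, 0], "claw": 0},
])

```text
time: 13.9
eef_pos: [0.4717, 0.2217, 0.2106]
tcp_rot: [-3.034, -0.644, 0.02]
wrist_force: [0.4, 0.8, -2.1]
grip_width: 0.009
gripper_force: 68.5
```

Emit:
jog_arm([
  {"translation": [0, 0, 0], "rot": [0, 0, 0], "claw": 0},
  {"translation": [0, 0, 0], "rot": [0, 0, 0], "claw": 0},
  {"translation": [0, 0, 0], "rot": [0, 0, 0], "claw": 0},
])

```text
time: 14.28
eef_pos: [0.4718, 0.2208, 0.2103]
tcp_rot: [-3.035, -0.642, 0.022]
wrist_force: [0.3, 0.9, -1.9]
grip_width: 0.0093
gripper_force: 68.6
```

```bash
cat > f.py <<'E'
from m import *
from mv import *
print(env.state()["eef_pos"],env.state()["wrist_force"])
for c in ("side","top"):
    q=viewer.capture(c)
    A,uv=cloud(q,np.ones((420,560),bool)); H=col(q,uv)
    m=near(A,.51,.31,.15)&(H[:,0]>105)&(H[:,0]<130)&(H[:,1]>110)&(A[:,2]>.12)&(A[:,2]<.26)
    P=A[m]; print(c,len(P),rect(P),P[:,2].min(),P[:,2].max())
    for _ in range(4):
        X=np.c_[P[:,:2]-[.51,.315],np.ones(len(P))]; k=np.linalg.lstsq(X,P[:,2],rcond=None)[0]; r=P[:,2]-X@k; P=P[abs(r)<max(.004,1.5*r.std())]
    print(k.round(4),"tilt",np.degrees(np.arctan(np.hypot(*k[:2]))),rect(P))
    save(q,c+"_f.png")
a=cv2.imread("pics/side_f.png")[90:400,140:440]; b=cv2.imread("pics/top_f.png")[110:310,160:440]
cv2.imwrite("pics/f.png",np.hstack([cv2.resize(a,(400,413)),cv2.resize(b,(400,413))]))
E
python3 f.py
```

```text
[0.47184688 0.22077101 0.21025643] [ 0.32603802  0.90317354 -1.92850255]
side 2299 (array([537.5, 246.8]), array([116.7, 146.3]), 78.4) 0.1771602956558479 0.2452680497001447
[-0.0194  0.0456  0.1874] tilt 2.8349027375749385 (array([537.8, 248.4]), array([112.8, 146.6]), 78.2)Traceback (most recent call last):
  File "f.py", line 8, in <module>
    P=A[m]; print(c,len(P),rect(P),P[:,2].min(),P[:,2].max())
                                   ~~~~~~~~~~^^
    return umr_minimum(a, axis, None, out, keepdims, initial, where)
ValueError: zero-size array to reduction operation minimum which has no identity
```

```bash
python3 - <<'E'
from mv import *
s=env.state(); e=s["eef_pos"]; R=cv2.Rodrigues(s["tcp_rot"])[0]; print(R.round(3))
a=np.degrees(np.arctan2(R[1,0],R[0,0])); rel(e+[-.028,.0665,.01],down(a)); print(a,s["q"])
E
```

```text
[[ 0.914  0.405 -0.022]
 [ 0.406 -0.913  0.036]
 [-0.006 -0.042 -0.999]]
t [ 0.13 -7.25 -0.7 ] rot [-2.39  0.32 -0.01]
23.92865542682213 [0.41669326 0.01114972 0.01925221 1.58456281 0.04167195 3.14065129]
```

Joint 6 is at the end of its range, so I'll yaw the tray positively. That also lines it up with the pad's 11.5°.

```bash
python3 - <<'E'
from mv import *
rel((.4595,.2637,.22),down(47))
E
```

```text
t [ 0.6  -4.44 -0.79] rot [ -2.42  -0.16 -23.07]
```

Emit:
jog_arm([
  {"translation": [0, 0, 0], "rot": [0, 0, -4], "claw": 0},
  {"translation": [0, 0, -0.2], "rot": [-0.5, 0, -9], "claw": 0},
  {"translation": [0.1, -1, -0.4], "rot": [-1, 0, -14], "claw": 0},
  {"translation": [0.3, -2, -0.6], "rot": [-1.6, -0.1, -18], "claw": 0},
  {"translation": [0.5, -3.5, -0.8], "rot": [-2.2, -0.2, -21.5], "claw": 0},
  {"translation": [0.6, -4.4, -0.8], "rot": [-2.4, -0.2, -23], "claw": 0},
  {"translation": [0.6, -4.4, -0.8], "rot": [-2.4, -0.2, -23], "claw": 0},
  {"translation": [0.6, -4.4, -0.8], "rot": [-2.4, -0.2, -23], "claw": 0},
])

```text
time: 15.38
eef_pos: [0.4595, 0.2634, 0.2202]
tcp_rot: [-2.882, -1.251, 0.001]
wrist_force: [-0.3, -0.5, -1.7]
grip_width: 0.0089
gripper_force: 68.6
```

```bash
sed -i 's/    P=A\[m\]; print/    if m.sum()<20: save(q,c+"_f.png"); continue\n    P=A[m]; print/' f.py; python3 f.py; python3 -c "
from mv import *
print(env.state()['q']);rel((.4595,.2637,.22),down(47))"
```

```text
[0.45945521 0.26343762 0.22015652] [-0.3172065  -0.483171   -1.70593097]
side 2666 (array([510.5, 308.2]), array([142.2, 123.2]), 10.5) 0.18883348509334497 0.25951236476082007
[-0.0015  0.0102  0.1939] tilt 0.5904049085453761 (array([509.4, 313.9]), array([142.2, 111.5]), 10.5)
[5.20058461e-01 2.90336351e-02 5.70476935e-02 1.59915967e+00
 2.87167070e-04 2.84281586e+00]
t [ 0.03 -0.04  0.02] rot [-0.02  0.01 -0.08]
```

View pics/f.png

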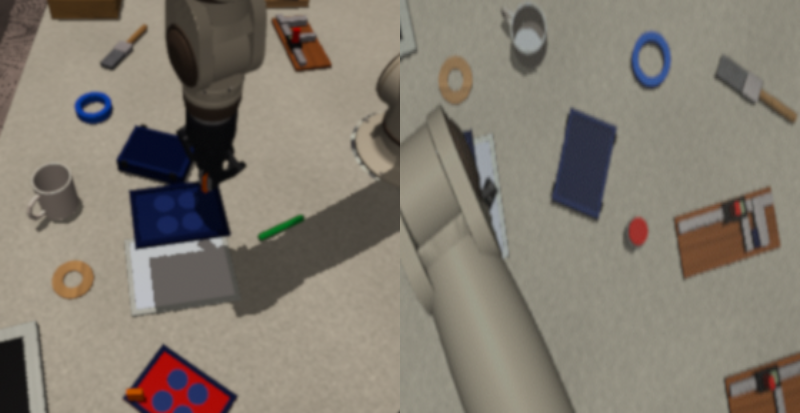

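The tray, at (180,215) in the side view, is level to 0.6°, centred over the pad and about 18 cm up. The stack stands where it was and the caliper is still closed.

Emit:
jog_arm([
  {"translation": [0, 0, 0], "rot": [0, 0, 0], "claw": 0},
  {"translation": [0, 0, 0], "rot": [0, 0, 0], "claw": 0},
  {"translation": [0, 0, 0], "rot": [0, 0, 0], "claw": 0},
  {"translation": [0, 0, 0], "rot": [0, 0, 0], "claw": 0},
])

```text
time: 15.98
eef_pos: [0.4595, 0.2636, 0.2203]
tcp_rot: [-2.881, -1.252, 0.0]
wrist_force: [-0.1, -1.1, -2.9]
grip_width: 0.0087
gripper_force: 68.6
```

```bash
python3 -c "
from rig import close_job
print(close_job())"
```

```text
the job is handed in; nothing more can be done
None
```

The job is handed in at 16 s, with no verdict returned: the caliper is closed on the coupon, and the peeled tray is held level over the pad about 18 cm up with the stack left in place; on the way joint 6 read 3.1407 rad, right at its 3.14 limit, before I backed it off.

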